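# Throttle the feed and take off a mist-nozzle cap of unknown thread hand

## Robot

A 7-joint arm with a two-finger parallel gripper is mounted at the origin on the work surface. World frame = base frame: x ahead of the robot, y to its left, z up, the work surface at z = 0. Lengths are in m, angles in rad, forces in N, time in s.
With the tool pointing down it reaches from about 0.4 to 0.875 m from the base axis. Payload 6.5 kg.
Tool frame: the origin (TCP) lies midway between the tips of the shut fingers; the grasp point (between the pads) lies 19 mm behind it; z points along the fingers, y is the line along which they close (so a half turn about z gives the same grasp; the last joint's range is limited). The gripper opens to 88 mm and grips with 3 to 60 N. Pads are 18 mm wide; open, the fingers measure 123 mm over their backs; the gripper's body (75 mm by 187 mm) begins 45 mm behind the grasp point.
Start: joints at [1.23, 0.536, -0.004, 1.538, 0.003, 1.067, -0.071], TCP at [0.176, -0.626, 0.207] pointing down, gripper open.
Joint ranges: [-2.7, 2.7], [-0.37, 2.16], [-1.27, 1.26], [0.24, 2.4], [-1.31, 4.45], [0.19, 1.91], [-2.76, 2.76]. Speed limits (rad/s): [2.39, 2.39, 3.14, 3.14, 3.14, 3.14, 3.14].

## Interface

Orientations are given as a unit quaternion [w, x, y, z].
In Python, from plant import arm gives the robot as it stands.
- The arm moves only by the tool carry_out, never from a script. Its argument "rows" is a list of rows, each a list of 7 numbers: the turn, a rotation vector about the tool's x, y, z in units of 6 degrees (1.0 is 6 degrees), then the shift along the tool's x, y, z in cm, then the opening, from 0 (shut) to 1 (fully open). In form: [[rx, ry, rz, dx, dy, dz, jaw], ...]. A call has 1 to 8 rows; each row shifts and turns the commanded pose from where the row before left it, along the tool's axes as they then stand; what a row does not reach is not made up. A row lasts 1/8 s, in which the tool goes at most 62.5 mm and 10.7 degrees, less where a joint would pass 70% of its speed; a pose out of reach is approached as far as the arm can. A call with a gripper value outside its range is refused whole. The fingers move at their own pace and stop on an object; "grip_force" is the grip in N (left out, the last holds). Time passes only in rows, so rows that do not move let the fingers close. It gives the time, the measured TCP pose, the force, the opening and the grip force at its end, in the units of the state.
- arm.read_state(): the state, without advancing time (a new reading comes with each control period).
- arm.capture(name): name is "scene" or "top" or "wrist"; returns the picture (420x560x3 uint8, red, green, blue); there is no depth.
- arm.calibration(name): a dict with "fx", "fy", "cx", "cy" (pixels), "extrinsics" (4x4, takes a point from world to camera coordinates); the wrist camera has in their place "mount" (4x4, takes a point from camera to tool coordinates, whose origin is the TCP and whose axes are the flange's). Camera axes: x right, y up, looking along -z (the intrinsics and any distortion apply to the point x, -y, -z); pixel columns grow to the right and rows downward; lengths in m; the calibration is good to about 2 mm. A picture is of the moment at which its call begins: read the wrist's pose just before it. calibration takes no time and is no camera call.
- arm.hand_in(): hands the job in; it is judged then, once.
The state is a dict: "t": time; "joints": joint angles; "qd": joint speeds; "tau": joint torques, N m; "ee_pos": TCP position; "orientation": TCP orientation; "force": force on the tool from outside, world axes, zero at the start; "ft_torque": the same for the moment, N m; "gripper_width": finger opening in m; "grip_force": force on a finger pad.
Only numpy, scipy, OpenCV 4.12 (cv2) and the standard library are available. Lean on these libraries where they do the work, as an engineer would, in place of code of your own. Each camera call takes 0.05 s, during which the arm holds its last target. There are 200 camera calls.

## Task

The mist head with the orange cap on this seedling-bench manifold is clogged and has to be flushed: turn the red T-handle of the feed valve to half open (45 degrees, midway between along the pipe and across it) while the caps are still on, then unscrew the orange cap and lift it off its spigot. Nobody knows which way its thread runs, so try loosening it one way and, if it will not turn, the other way. Finish still holding the cap upright in the gripper, well clear above its spigot (5 cm or more higher than it sat), with the valve still half open; leave the blue cap screwed on and do not shift the tray, the tub or the pot.

Things in the scene. Friction and masses are not known exactly. Their poses are not given: they have to be found in the camera images.
- manifold: fixed mist manifold: grey pipe (32 mm thick, axis 50 mm above the table) on a white board 120 x 430 x 12 mm. Origin under the board's centre, on the table; y along the pipe, z up. At x = 0 it carries the feed valve (y = -135 mm) and two mist heads (y = 0 and y = +130 mm)
- head_0 (a point): middle mist head (y = 0): centre of the black flange the cap sits on, 44 mm across, 85 mm above the table; a 24 mm tall threaded spigot stands on it, hidden in the cap. The orange cap is on this or on the other head, the blue cap on the remaining one
- head_1 (a point): the other mist head (y = +130 mm), built the same. One head's spigot has a right-hand thread (cap loosens counter-clockwise seen from above), the other's a left-hand thread (cap loosens clockwise); which is which changes and cannot be seen
- valve (a joint): feed valve angle, rad: 0 = fully open, T-handle along the pipe (manifold y axis); grows clockwise seen from above to pi/2 = shut, handle across the pipe; half open = 0.785. Hard stops at both ends; stiff (about 0.2 N m), stays where it is left
- valve_grip (a point): centre of the red T-handle's grip bar, on the valve's turning axis, 103 mm above the table. The bar is 70 mm long (its y axis, turns with the handle), 12 mm thick (its x axis) and 26 mm tall (90 to 116 mm above the table); below it the valve body's top is at 77 mm at most
- cap_orange: orange mist-nozzle cap. Origin at the centre of its open underside, z up, 85 mm above the table when screwed on; its x axis then lies along the manifold's x axis within 3 degrees and turns with the cap. Wrong way: hard stop within 6 degrees. Right way: it turns easily, rises 2 mm and can be lifted off after 65 to 115 degrees; another stop at about 125
- cap_orange_mid (a point): centre of the orange cap's round skirt, half-way up, 15 mm above its underside (100 mm above the table when screwed on). The skirt is a ribbed cylinder 42 mm across, 30 mm tall, to be gripped across any diameter; a nozzle with a wire bridge stands 16 mm higher on top. About 30 to 70 g. Until unscrewed, the thread holds it down
- cap_blue_mid (a point): centre of the blue cap's skirt, same shape and size as the orange cap; leave it screwed on. Its x axis lies across the pipe at the start
- tub_mid (a point): round green and orange tub, 74 mm across, 52 mm tall, loose; centre half-way up; leave it alone
- pot_mid (a point): small clay pot with a seedling, 76 mm across, pot 65 mm tall, leaves to about 105 mm; centre half-way up; leave it alone
- plug_tray: black plug tray with seedlings, 150 x 270 mm, 45 mm tall, leaves to 70 mm, loose, 1.2 kg; origin under its centre; leave it alone
There are look-alikes about, which are no part of the job. Of the things shaped like the cap_orange, the orange one is meant.

How it is judged:
By the outcome, as a careful person would: the job done as asked, in the order asked, and still so for the second after the job is handed in, while the arm keeps its last pose, push and grip.
It also fails if it takes over 61 s, if anything falls off the work surface, if the arm or the gripper's body presses on something with over 40 N, if the wrist force passes 120 N, or if a joint passes its speed limit or range.

## Working session

There is one attempt and no reset: what is moved stays moved. The work goes in short steps, Python scripts to look and compute and a tool call to move; the robot and the scene stay as the last step left them, time stands still between calls to the robot, and variables do not carry over. Pictures are saved under pics/ and viewed, at most 10 in all, crops included, and the job is handed in when it is done.

Besides the shell and the picture viewer there is one more tool, called after "Emit:" as name([rows], argument=value, ...), one row to a line, values as JSON. carry_out: Moves the arm, as the interface text tells. Its arguments: {"type":"object","properties":{"rows":{"type":"array","items":{"type":"array","items":{"type":"number"}}},"grip_force":{"type":"number"}},"required":["rows"]}

```bash
ls; mkdir -p pics; python3 - <<'E'
from plant import arm
import cv2
for n in("top","scene"):
    cv2.imwrite(f"pics/{n}0.png",arm.capture(n)[:,:,::-1])
    c=arm.calibration(n);print(n,c)
print(arm.calibration("wrist"));print(arm.read_state())
E
```

```text
pics
top {'fx': 390.02796408080604, 'fy': 390.02796408080604, 'cx': 280.54693250994757, 'cy': 209.40913305828548, 'extrinsics': array([[ 0.01539301, -0.99987397, -0.00388485, -0.00802029],
       [ 0.97958621,  0.01430161,  0.20051514, -0.55984563],
       [-0.20043431, -0.00689208,  0.9796829 , -0.76731698],
       [ 0.        ,  0.        ,  0.        ,  1.        ]])}
scene {'fx': 408.82335543571253, 'fy': 408.82335543571253, 'cx': 274.69820992772173, 'cy': 214.47551115212923, 'extrinsics': array([[-0.74174192,  0.67063847,  0.00793495,  0.38358063],
       [-0.48641947, -0.54606153,  0.68206518,  0.21180531],
       [ 0.46175212,  0.50205662,  0.73124833, -1.20261987],
       [ 0.        ,  0.        ,  0.        ,  1.        ]])}
{'fx': 331.11808511526925, 'fy': 331.11808511526925, 'cx': 280.5637557580867, 'cy': 215.3524566248951, 'mount': array([[ 7.15590330e-05,  9.45967345e-01,  3.24261895e-01,
         8.37881159e-02],
       [ 9.99999614e-01, -3.51534137e-04,  8.04845754e-04,
         4.61327228e-04],
       [ 8.75346927e-04,  3.24261712e-01, -9.45967006e-01,
        -1.78159494e-01],
       [ 0.00000000e+00,  0.00000000e+00,  0.00000000e+00,
         1.00000000e+00]])}
{'t': 0.1, 'joints': array([ 1.22978731,  0.53705115, -0.00441332,  1.53874824,  0.00259392,
        1.0673094 , -0.07120263]), 'qd': array([-1.40918197e-03, -1.79280732e-03, -2.27021607e-03, -2.16818092e-03,
       -1.27698045e-03,  2.43443623e-05, -3.31016558e-03]), 'tau': array([ 2.19478214e-03, -5.72083998e+01,  9.93464626e-01, -2.52235347e+01,
       -5.62602212e-02,  1.34068192e-02,  1.65463547e-05]), 'ee_pos': array([ 0.17619703, -0.62504991,  0.20626257]), 'orientation': array([-7.37580557e-04,  9.90571524e-01,  1.36994471e-01, -1.62419765e-04]), 'force': array([ 1.00611272,  0.28130914, -0.24069434]), 'ft_torque': array([0.00749646, 0.03097021, 0.011553  ]), 'grip_force': 0.0, 'gripper_width': 0.08836921218091488}
```

View pics/top0.png

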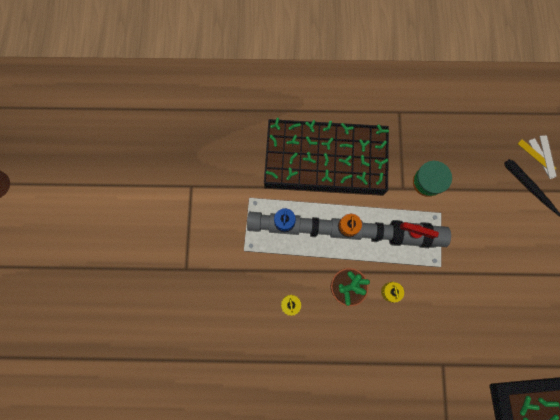

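View pics/scene0.png

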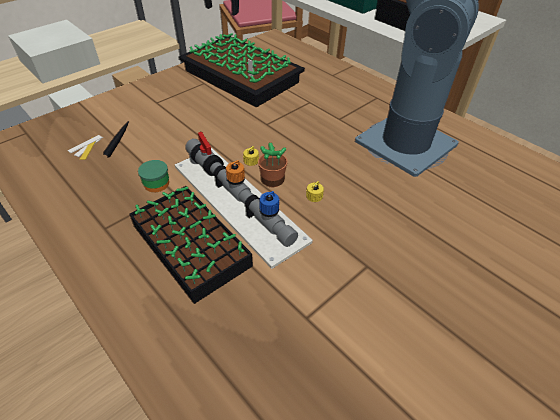

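```bash
cat > h.py <<'E'
import numpy as np,cv2
from plant import arm
from scipy.spatial.transform import Rotation as R
def hsv(im): return cv2.cvtColor(im,cv2.COLOR_RGB2HSV)
RNG={'red':[((0,170,90),(4,255,255)),((174,170,90),(180,255,255))],'orange':[((6,190,120),(16,255,255))],'blue':[((105,150,60),(125,255,255))]}
def mask(im,c):
    h=hsv(im);m=0
    for a,b in RNG[c]: m=m|cv2.inRange(h,a,b)
    return m
def blobs(im,c,amin=30):
    n,l,s,ce=cv2.connectedComponentsWithStats(mask(im,c))
    return [(s[i],ce[i],l==i) for i in range(1,n) if s[i][4]>=amin]
def cam(n,st=None):
    c=arm.calibration(n)
    if n=="wrist":
        T=np.eye(4);q=st["orientation"];T[:3,:3]=R.from_quat([q[1],q[2],q[3],q[0]]).as_matrix();T[:3,3]=st["ee_pos"]
        return c,T@c["mount"]
    return c,np.linalg.inv(c["extrinsics"])
def ray(cm,px):
    c,M=cm
    d=M[:3,:3]@np.array([(px[0]-c["cx"])/c["fx"],-(px[1]-c["cy"])/c["fy"],-1]);return M[:3,3],d
def plane(cm,px,z):
    o,d=ray(cm,px);return o+d*(z-o[2])/d[2]
def pix(cm,p):
    c,M=cm;q=np.linalg.inv(M)@np.r_[p,1]
    return c["cx"]-c["fx"]*q[0]/q[2], c["cy"]+c["fy"]*q[1]/q[2]
E
python3 - <<'E'
from h import *
for n in("top","scene"):
    im=arm.capture(n);cm=cam(n)
    for c,z in(('red',.103),('orange',.105),('blue',.105)):
        for s,ce,m in blobs(im,c,25):
            print(n,c,s,ce.round(1),plane(cm,ce,z).round(4))
            if c=='red':
                ys,xs=np.nonzero(m);P=np.array([plane(cm,p,.110)[:2] for p in zip(xs,ys)]);w,v=np.linalg.eigh(np.cov(P.T));print(' axis',np.degrees(np.arctan2(v[1,1],v[0,1])),np.sqrt(w*12))
cm=cam("top")
for p in((254,203),(250,246),(438,213),(435,260)):print(p,plane(cm,p,.012).round(4))
print("pot",plane(cm,(350,287),.06),"tub",plane(cm,(433,178),.052),"tray corner",plane(cm,(267,187),.045),plane(cm,(387,192),.045))
E
```

```text
top red [403 223  36  14 201] [420.5 229.1] [ 0.5148 -0.276   0.103 ]
 axis 74.09730260402813 [0.01133878 0.06751344]
top red [410 232  12   6  39] [415.3 234.7] [ 0.5036 -0.2652  0.103 ]
 axis 73.46389784541189 [0.00794282 0.0198116 ]
top orange [340 214  22  21 271] [350.7 224.1] [ 0.5224 -0.1386  0.105 ]
top blue [274 209  21  22 328] [284.4 219.5] [ 0.5298 -0.0079  0.105 ]
scene red [198 132  13  23 135] [204.4 144. ] [ 0.5154 -0.2655  0.103 ]
 axis 65.49034934422332 [0.02166388 0.08900153]
scene orange [226 160  19  23 222] [235.1 172.5] [ 0.5263 -0.128   0.105 ]
scene orange [145 184  22   8  66] [156.5 188.7] [ 0.6904 -0.2008  0.105 ]
scene blue [260 191  19  24 340] [269.  203.6] [ 5.348e-01 -1.000e-04  1.050e-01]
(254, 203) [0.5828 0.0603 0.012 ]
(250, 246) [0.4863 0.0663 0.012 ]
(438, 213) [ 0.566  -0.3492  0.012 ]
(435, 260) [ 0.462 -0.336  0.012]
pot [ 0.40128395 -0.14241255  0.06      ] tub [ 0.63481435 -0.32735875  0.052     ] tray corner [0.6114745  0.03060559 0.045     ] [ 0.60404293 -0.22893659  0.045     ]
```

Emit:
carry_out([
  [0, 0, 0, 5.3, -3.1, -0.2, 0.5],
  [0, 0, 0, 5.3, -3.1, -0.2, 0.5],
  [0, 0, 0, 5.3, -3.1, -0.2, 0.5],
  [0, 0, 0, 5.3, -3.1, -0.2, 0.5],
  [0, 0, 0, 5.3, -3.1, -0.2, 0.5],
  [0, 0, 0, 5.3, -3.1, -0.2, 0.5],
  [0, 0, 0, 5.3, -3.1, -0.2, 0.5],
  [0, 0, 0, 5.3, -3.1, -0.2, 0.5],
])

```text
t: 1.2
ee_pos: [0.5182, -0.2704, 0.2231]
orientation: [0.0, 0.991, 0.137, 0.0]
force: [0.1, -0.6, -0.1]
gripper_width: 0.0438
grip_force: 0.0
```

Emit:
carry_out([
  [0, 0, -1.4, 0, 0, 0, 0.5],
  [0, 0, -1.4, 0, 0, 0, 0.5],
  [0, 0, -1.4, 0, 0, 0, 0.5],
  [0, 0, -1.4, 0, 0, 0, 0.5],
  [0, 0, -1.4, 0, 0, 0, 0.5],
  [0, 0, -1.4, 0, 0, 0, 0.5],
  [0, 0, -1.3, 0, 0, 0, 0.5],
  [0, 0, 0, 0, 0, 0, 0.5],
])

```text
t: 2.2
ee_pos: [0.5169, -0.2719, 0.2228]
orientation: [-0.0, 0.799, 0.601, -0.0]
force: [0.7, -0.1, -0.1]
gripper_width: 0.0444
grip_force: 0.0
```

```bash
cat > look.py <<'E'
import sys
from h import *
st=arm.read_state();im=arm.capture("wrist");cm=cam("wrist",st)
cv2.imwrite(f"pics/{sys.argv[1]}.png",im[:,:,::-1])
print(st["t"],st["ee_pos"].round(4),R.from_quat(np.roll(st["orientation"],-1)).as_matrix()[:,:2].T.round(4).tolist(),st["joints"].round(2))
for c,z in(('red',.116),('orange',.115),('blue',.115)):
    for s,ce,m in blobs(im,c,150):
        print(c,s,ce.round(1),plane(cm,ce,z).round(4))
        if c=='red':
            print(' rect',cv2.minAreaRect(np.argwhere(m)[:,::-1].astype(np.float32)))
            ys,xs=np.nonzero(m);P=np.array([plane(cm,p,z)[:2] for p in zip(xs,ys)]);w,v=np.linalg.eigh(np.cov(P.T));print(' axis',np.degrees(np.arctan2(v[1,1],v[0,1])),np.sqrt(w*12))
E
python3 look.py w1
```

```text
2.2 [ 0.5169 -0.2719  0.2228] [[0.2779, 0.9606, 0.0003], [0.9606, -0.2779, -0.0004]] [ 0.68  0.43 -0.36  1.69  0.17  1.05 -0.02]
red [ 263  160   27   77 1236] [275.8 197.2] [ 0.5131 -0.2671  0.116 ]
 rect ((276.0, 198.0), (76.0, 26.0), 90.0)
 axis 73.46007314517703 [0.01708586 0.06322497]
orange [ 213    8   53   62 1944] [238.1  40. ] [ 0.5206 -0.1384  0.115 ]
```

View pics/w1.png

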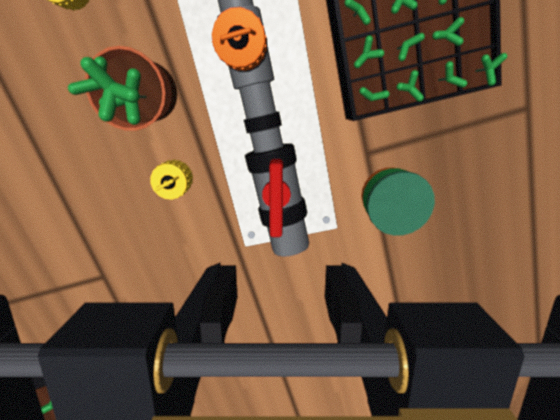

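```bash
python3 - <<'E'
from h import *
st=arm.read_state();cm=cam("wrist",st)
a=plane(cm,(276,236.5),.116);b=plane(cm,(276,160),.116);b2=plane(cm,(276,160),.09)
print(a,b,b2,np.linalg.norm(a-b),np.linalg.norm(a[:2]-b2[:2]))
u=(b-a)/np.linalg.norm(b-a);c=a+.035*u;print("centre",c,u)
x=R.from_quat(np.roll(st["orientation"],-1)).as_matrix()
print("tool shift cm",100*x.T@(np.r_[c[:2],.09]-st["ee_pos"]))
print("pred orange head", pix(cm,np.r_[c[:2]+.135*np.array([.0567,.9984]),.115]))
E
```

```text
[ 0.50261936 -0.30352125  0.116     ] [ 0.52279304 -0.2353115   0.116     ] [ 0.52123848 -0.23933771  0.09      ] 0.07113049633903439 0.06682962537863849
centre [ 0.51254589 -0.26995841  0.116     ] [0.28361503 0.95893822 0.        ]
tool shift cm [ 0.05920428 -0.47846387 13.28532488]
pred orange head (np.float64(235.9140390546969), np.float64(35.844804689557435))
```

Emit:
carry_out([
  [0, 0, 0, 0, -0.5, 2, 0.5],
  [0, 0, 0, 0, 0, 3, 0.5],
  [0, 0, 0, 0, 0, 3, 0.5],
  [0, 0, 0, 0, 0, 3, 0.5],
  [0, 0, 0, 0, 0, 2, 0.5],
  [0, 0, 0, 0, 0, 0.5, 0.5],
  [0, 0, 0, 0, 0, 0, 0.3],
  [0, 0, 0, 0, 0, 0, 0.3],
], grip_force=30)

```text
t: 3.25
ee_pos: [0.5131, -0.2708, 0.089]
orientation: [0.001, 0.799, 0.601, 0.0]
force: [0.6, -1.0, -0.2]
gripper_width: 0.0274
grip_force: 0.0
```

Emit:
carry_out([
  [0, 0, 0, 0, 0, 0, 0.0],
  [0, 0, 0, 0, 0, 0, 0.0],
  [0, 0, 0, 0, 0, 0, 0.0],
  [0, 0, 0, 0, 0, 0, 0.0],
], grip_force=30)

```text
t: 3.75
ee_pos: [0.5124, -0.2705, 0.0881]
orientation: [0.0, 0.799, 0.601, 0.0]
force: [-0.2, -0.0, -0.1]
gripper_width: 0.0007
grip_force: 0.0
```

```bash
python3 look.py w2
```

```text
3.75 [ 0.5124 -0.2705  0.0881] [[0.2766, 0.961, -0.0], [0.961, -0.2766, 0.0001]] [ 0.65  0.59 -0.32  1.8   0.25  0.79 -0.08]
red [ 258  200   47   66 1957] [281.3 239. ] [ 0.5177 -0.251   0.116 ]
 rect ((281.0, 232.5), (65.0, 46.0), 90.0)
 axis 72.91990737816533 [0.01780463 0.0325863 ]
orange [ 164    0   93   39 2282] [210.   13.8] [ 0.517  -0.1498  0.115 ]
```

View pics/w2.png

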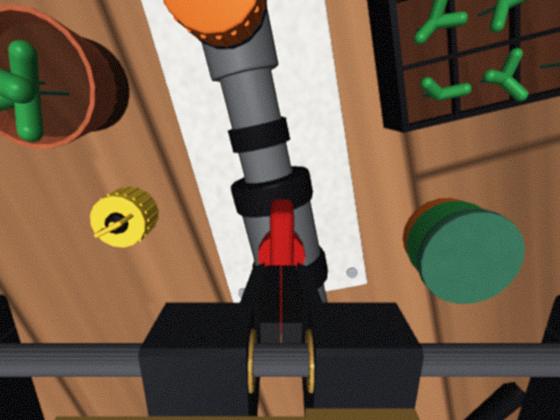

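```bash
python3 - <<'E'
from h import *
st=arm.read_state();cm=cam("wrist",st)
print(st["gripper_width"],st["grip_force"],st["force"],st["ft_torque"])
M=R.from_quat(np.roll(st["orientation"],-1)).as_matrix()
print("tcp",pix(cm,st["ee_pos"]))
c=np.array([.5125,-.2702]);u=np.array([.2836,.9589])
for z in(.116,.09,.077,.06):print(z,"end",pix(cm,np.r_[c+.035*u,z]),"ctr",pix(cm,np.r_[c,z]))
E
```

```text
0.00015048995321923202 0.0 [ 0.6853756   0.66783159 -0.5477063 ] [-0.01525839 -0.05141817  0.04218585]
tcp (np.float64(281.7459893846135), np.float64(252.08622896703133))
0.116 end (np.float64(282.6895341116136), np.float64(209.86713539186923)) ctr (np.float64(282.0400416423716), np.float64(275.05033850062705))
0.09 end (np.float64(282.4058548449549), np.float64(195.32747581557587)) ctr (np.float64(281.85541184067694), np.float64(253.08531558595965))
0.077 end (np.float64(282.29089279610685), np.float64(189.43522618403253)) ctr (np.float64(281.77962799855356), np.float64(244.069469750015))
0.06 end (np.float64(282.16079925640867), np.float64(182.76742912376142)) ctr (np.float64(281.69318873833663), np.float64(233.78597101922855))
```

```bash
python3 - <<'E'
from h import *
a=arm.capture("scene");b=arm.capture("wrist")
a=cv2.resize(a[100:230,140:290],None,fx=3,fy=3,interpolation=cv2.INTER_CUBIC)
b=cv2.resize(b[170:360,200:370],(349,390),interpolation=cv2.INTER_CUBIC)
cv2.imwrite("pics/s3.png",np.hstack([cv2.resize(a,(450,390)),b])[:,:,::-1])
s=arm.read_state();print(s["gripper_width"],s["ee_pos"])
E
```

```text
0.00036892876687112414 [ 0.51232378 -0.27046652  0.08797974]
```

View pics/s3.png

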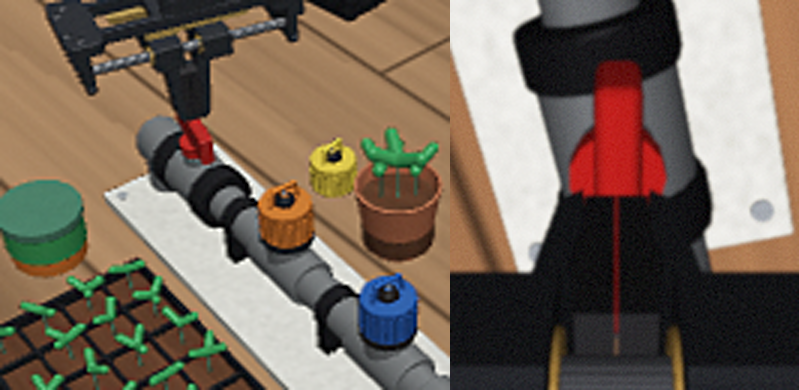

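```bash
python3 - <<'E'
from h import *
cm=cam("scene");f=lambda p:(np.round((np.array(pix(cm,p))-[140,100])*3,0))
c=np.array([.5125,-.2702]);u=np.array([.2836,.9589])
for z in(.116,.09):print(z,*[f(np.r_[c+s*u,z]) for s in(-.035,0,.035)])
print("tcp",f(arm.read_state()["ee_pos"]))
for n,z in(("cap top",.115),("head",.085)):print(n,f(np.r_[.5206,-.1384,z]))
E
```

```text
0.116 [177.  93.] [191. 115.] [205. 139.]
0.09 [181. 118.] [194. 140.] [208. 164.]
tcp [195. 142.]
cap top [282. 198.]
head [284. 227.]
```

```bash
python3 - <<'E'
from h import *
st=arm.read_state();cm=cam("wrist",st)
M=R.from_quat(np.roll(st["orientation"],-1)).as_matrix()
sc=cam("scene")
for z in(0,-.01,-.02,-.025,-.03,-.035):
    print(z,*[np.round(pix(cm,st["ee_pos"]+M@np.array([x,y,z])),0) for x,y in((.009,0),(0,0),(.009,.022))],np.round((np.array(pix(sc,st["ee_pos"]+M@np.array([0.009,0,z])))-[140,100])*3))
E
```

```text
0 [282. 238.] [282. 252.] [320. 238.] [198. 148.]
-0.01 [282. 245.] [282. 260.] [322. 245.] [197. 139.]
-0.02 [282. 253.] [282. 268.] [324. 253.] [196. 129.]
-0.025 [282. 257.] [282. 273.] [325. 257.] [195. 124.]
-0.03 [282. 261.] [282. 278.] [326. 261.] [194. 119.]
-0.035 [282. 266.] [282. 283.] [328. 266.] [193. 114.]
```

Emit:
carry_out([
  [0, 0, 0, 0, 0, 0, 0.5],
  [0, 0, 0, 0, 0, 0, 0.5],
  [0, 0, 0, 0, 0, 0, 0.5],
  [0, 0, 0, 0, 0, 0, 0.5],
  [0, 0, 0, 0, 0, 1, 0.5],
  [0, 0, 0, 0, 0, 1, 0.5],
  [0, 0, 0, 0, 0, 0.5, 0.5],
  [0, 0, 0, 0, 0, 0, 0.5],
])

```text
t: 4.9
ee_pos: [0.512, -0.2702, 0.0623]
orientation: [-0.001, 0.799, 0.601, -0.0]
force: [-0.6, -0.4, -0.4]
gripper_width: 0.0441
grip_force: 0.0
```

Emit:
carry_out([
  [0, 0, 0, 0, 0, 0, 0.2],
  [0, 0, 0, 0, 0, 0, 0.0],
  [0, 0, 0, 0, 0, 0, 0.0],
  [0, 0, 0, 0, 0, 0, 0.0],
  [0, 0, 0, 0, 0, 0, 0.0],
  [0, 0, 0, 0, 0, 0, 0.0],
], grip_force=25)

```text
t: 5.65
ee_pos: [0.5127, -0.2706, 0.0632]
orientation: [0.0, 0.799, 0.601, 0.0]
force: [1.5, -0.4, 0.3]
gripper_width: 0.0118
grip_force: 25.0
```

Emit:
carry_out([
  [0, 0, 0.8, 0, 0, 0, 0.0],
  [0, 0, 0.8, 0, 0, 0, 0.0],
  [0, 0, 0.8, 0, 0, 0, 0.0],
  [0, 0, 0.8, 0, 0, 0, 0.0],
  [0, 0, 0.8, 0, 0, 0, 0.0],
  [0, 0, 0.8, 0, 0, 0, 0.0],
  [0, 0, 0.5, 0, 0, 0, 0.0],
  [0, 0, 0, 0, 0, 0, 0.0],
])

```text
t: 6.65
ee_pos: [0.5128, -0.2707, 0.0632]
orientation: [0.0, 0.933, 0.36, 0.0]
force: [2.4, -1.8, 0.2]
gripper_width: 0.0121
grip_force: 25.0
```

```bash
python3 look.py w4; python3 -c "
from h import *
s=arm.read_state();print(s['force'],s['ft_torque'],s['gripper_width'])
m=R.from_quat(np.roll(s['orientation'],-1)).as_matrix();print(np.degrees(np.arctan2(m[1,0],m[0,0])))"
```

```text
6.65 [ 0.5128 -0.2707  0.0632] [[0.7407, 0.6718, 0.0001], [0.6718, -0.7407, 0.001]] [ 0.53  0.62 -0.17  1.82  0.15  0.72 -0.55]
red [ 258  215   44  129 3309] [279.8 279.4] [ 0.5211 -0.2624  0.116 ]
 rect ((281.7611389160156, 279.03369140625), (127.86299133300781, 42.857967376708984), 81.97276306152344)
 axis -137.19712354892783 [0.01185572 0.05895993]
orange [   0    0   72  128 5542] [36.2 68.8] [ 0.5253 -0.1435  0.115 ]
[ 2.43637478 -1.01307634 -0.40952524] [-0.29099552 -0.43126151  0.05743946] 0.011554104886200608
42.2204001522918
```

Emit:
carry_out([
  [0, 0, 0, 0, 0, 0, 0.5],
  [0, 0, 0, 0, 0, 0, 0.5],
  [0, 0, 0, 0, 0, 0, 0.5],
  [0, 0, 0, 0, 0, -1, 0.6],
  [0, 0, 0, 0, 0, -4, 0.8],
  [0, 0, 0, 0, 0, -5, 0.8],
  [0, 0, 0, 0, 0, -5, 0.8],
  [0, 0, 0, 0, 0, 0, 0.8],
])

```text
t: 7.7
ee_pos: [0.5151, -0.2716, 0.218]
orientation: [0.003, 0.933, 0.36, 0.003]
force: [-0.4, -0.6, 0.5]
gripper_width: 0.0704
grip_force: 0.0
```

```bash
python3 look.py w5
```

```text
7.7 [ 0.5151 -0.2716  0.218 ] [[0.7415, 0.671, 0.0033], [0.6709, -0.7415, 0.008]] [ 0.56  0.41 -0.2   1.71  0.09  1.02 -0.51]
red [ 263  163   28   77 1163] [276.5 199.1] [ 0.5155 -0.2673  0.116 ]
 rect ((275.6295166015625, 200.6754150390625), (27.655967712402344, 73.9541015625), 13.324530601501465)
 axis -137.36144529110746 [0.01697055 0.05981405]
orange [ 134   60   52   55 1916] [159.4  86.7] [ 0.5219 -0.137   0.115 ]
```

View pics/w5.png

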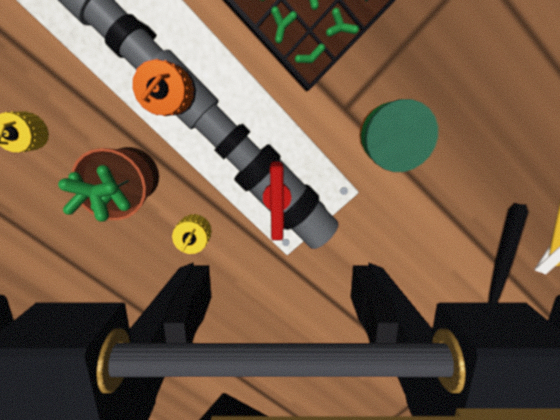

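Emit:
carry_out([
  [0, 0, 0, 2.4, -2.4, 0, 0.8],
  [0, 0, 0, 3.5, -3.5, 0, 0.8],
  [0, 0, 0, 2.7, -2.8, 1, 0.8],
  [0, 0, 0, 0.8, -0.9, 1, 0.8],
  [0, 0, 0, 0, 0, 0, 0.8],
])

```text
t: 8.38
ee_pos: [0.5164, -0.1362, 0.1915]
orientation: [-0.001, 0.933, 0.36, -0.001]
force: [-0.3, -0.8, 0.6]
gripper_width: 0.0703
grip_force: 0.0
```

```bash
python3 look.py w6; python3 - <<'E'
from h import *
st=arm.read_state();im=arm.capture("wrist");cm=cam("wrist",st)
b=max(blobs(im,'orange'),key=lambda b:b[0][4]);m=b[2].astype(np.uint8)
cn=max(cv2.findContours(m,0,1)[0],key=cv2.contourArea)
print(cv2.minEnclosingCircle(cn),cv2.fitEllipse(cv2.convexHull(cn)))
M=R.from_quat(np.roll(st["orientation"],-1)).as_matrix()
# predicted silhouette of cylinder r21 z .085-.115
def sil(c):
    pts=np.array([pix(cm,[c[0]+.021*np.cos(a),c[1]+.021*np.sin(a),z]) for z in(.085,.115) for a in np.linspace(0,6.28,60)])
    return np.r_[pts.min(0),pts.max(0)]
o=cn.reshape(-1,2);o=np.r_[o.min(0),o.max(0)];print("bbox",o)
from scipy.optimize import least_squares
r=least_squares(lambda c:sil(c)-o,[.521,-.1375],x_scale=.01);print(r.x,r.fun.round(1),"tool cm",100*M.T@(np.r_[r.x,.057]-st["ee_pos"]))
E
```

```text
8.375 [ 0.5164 -0.1362  0.1915] [[0.7408, 0.6717, -0.0021], [0.6717, -0.7408, -0.0024]] [ 0.37  0.37 -0.25  1.85  0.11  0.94 -0.76]
orange [ 261  178   50   52 1796] [285.7 204.1] [ 0.5233 -0.1349  0.115 ]
blue [ 133   51   62   62 2661] [162.7  81.8] [ 0.5316 -0.0082  0.115 ]
((283.9649353027344, 202.1909637451172), 26.489479064941406) ((283.7063903808594, 202.756591796875), (49.936004638671875, 52.4651985168457), 165.90223693847656)
bbox [259 176 309 228]
[ 0.52119469 -0.1368776 ] [-1.  -2.7  1.   2.8] tool cm [ 0.38526153  0.26160536 13.51448482]
```

Emit:
carry_out([
  [0, 0, 0, 0.4, 0.2, 2, 0.8],
  [0, 0, 0, 0, 0, 3, 0.8],
  [0, 0, 0, 0, 0, 3, 0.8],
  [0, 0, 0, 0, 0, 3, 0.8],
  [0, 0, 0, 0, 0, 1.8, 0.8],
  [0, 0, 0, 0, 0, 0.5, 0.8],
  [0, 0, 0, 0, 0, 0, 0.7],
  [0, 0, 0, 0, 0, 0, 0.6],
])

```text
t: 9.48
ee_pos: [0.5228, -0.1353, 0.061]
orientation: [0.001, 0.933, 0.36, 0.001]
force: [0.2, 0.9, 1.0]
gripper_width: 0.0547
grip_force: 0.0
```

Emit:
carry_out([
  [0, 0, 0, 0, 0, 0, 0.3],
  [0, 0, 0, 0, 0, 0, 0.3],
  [0, 0, 0, 0, 0, 0, 0.3],
  [0, 0, 0, 0, 0, 0, 0.3],
], grip_force=20)

```text
t: 9.98
ee_pos: [0.5224, -0.1352, 0.0606]
orientation: [0.0, 0.933, 0.36, 0.0]
force: [-1.4, -0.3, 5.8]
gripper_width: 0.0418
grip_force: 20.0
```

```bash
python3 -c "
from h import *
s=arm.read_state();print(s)"
```

```text
{'t': 9.975, 'joints': array([ 0.33355206,  0.57001225, -0.21136007,  1.92294364,  0.18465289,
        0.66614029, -0.82597656]), 'qd': array([ 0.00061453, -0.00056402,  0.0011539 ,  0.00057768, -0.00023711,
        0.00021649,  0.00127406]), 'tau': array([-1.30724469e-01, -4.79471362e+01, -1.90220162e+00, -1.65610957e+01,
       -9.28508956e-02, -3.66282491e-01, -4.34933708e-02]), 'ee_pos': array([ 0.52241491, -0.13515552,  0.06063955]), 'orientation': array([3.52768066e-04, 9.33106727e-01, 3.59599196e-01, 3.61735253e-04]), 'force': array([-1.38892163, -0.33417435,  5.83613619]), 'ft_torque': array([-0.04419532,  0.20047008, -0.02124705]), 'grip_force': 19.986098188092, 'gripper_width': 0.04182912644398136}
```

Emit:
carry_out([
  [0, 0, -0.5, 0, 0, -0.1, 0.3],
  [0, 0, -0.5, 0, 0, 0, 0.3],
  [0, 0, -0.5, 0, 0, 0, 0.3],
  [0, 0, -0.5, 0, 0, 0, 0.3],
  [0, 0, 0, 0, 0, 0, 0.3],
])

```text
t: 10.6
ee_pos: [0.5219, -0.135, 0.0609]
orientation: [-0.0, 0.891, 0.455, -0.0]
force: [0.3, 0.3, -0.8]
gripper_width: 0.0417
grip_force: 20.0
```

```bash
cat > s.py <<'E'
from h import *
s=arm.read_state();m=R.from_quat(np.roll(s['orientation'],-1)).as_matrix();print(s['t'],s['ee_pos'],s['force'].round(1),s['ft_torque'].round(3),s['gripper_width'],'toolx deg',np.degrees(np.arctan2(m[1,0],m[0,0])),'j7',s['joints'][6])
E
python3 s.py
```

```text
10.6 [ 0.52186448 -0.13496778  0.06089522] [ 0.3  0.3 -0.8] [-0.096 -0.115  0.005] 0.04169935042578697 toolx deg 54.116049440123675 j7 -0.6556437873206935
```

Emit:
carry_out([
  [0, 0, -1.2, 0, 0, 0, 0.3],
  [0, 0, -1.2, 0, 0, 0, 0.3],
  [0, 0, -1.2, 0, 0, -0.1, 0.3],
  [0, 0, -1.2, 0, 0, 0, 0.3],
  [0, 0, -1.2, 0, 0, 0, 0.3],
  [0, 0, -1.2, 0, 0, 0, 0.3],
  [0, 0, -1.2, 0, 0, 0, 0.3],
  [0, 0, 0, 0, 0, 0, 0.3],
])

```text
t: 11.6
ee_pos: [0.5222, -0.1352, 0.0622]
orientation: [0.0, 0.613, 0.79, 0.0]
force: [-0.5, -0.3, 2.3]
gripper_width: 0.0416
grip_force: 20.0
```

```bash
python3 s.py
```

```text
11.6 [ 0.52220815 -0.13515733  0.06217799] [-0.5 -0.3  2.3] [-0.151 -0.189  0.045] 0.04159617454358676 toolx deg 104.42372743548111 j7 0.06669480894187231
```

Turning freely (62° so far); continue to about 117°.

Emit:
carry_out([
  [0, 0, -1.2, 0, 0, 0, 0.3],
  [0, 0, -1.2, 0, 0, -0.1, 0.3],
  [0, 0, -1.2, 0, 0, 0, 0.3],
  [0, 0, -1.2, 0, 0, 0, 0.3],
  [0, 0, -1.2, 0, 0, 0, 0.3],
  [0, 0, -1.2, 0, 0, 0, 0.3],
  [0, 0, -1.2, 0, 0, 0, 0.3],
  [0, 0, -0.6, 0, 0, 0, 0.3],
])

```text
t: 12.6
ee_pos: [0.5214, -0.135, 0.0626]
orientation: [-0.001, 0.187, 0.982, 0.0]
force: [0.1, 0.0, -0.4]
gripper_width: 0.0415
grip_force: 20.0
```

Emit:
carry_out([
  [0, 0, 0, 0, 0, -0.2, 0.3],
  [0, 0, 0, 0, 0, -0.3, 0.3],
  [0, 0, 0, 0, 0, 0, 0.3],
])

```text
t: 12.98
ee_pos: [0.5217, -0.1352, 0.0682]
orientation: [-0.0, 0.187, 0.982, -0.0]
force: [-1.5, 0.4, 0.7]
gripper_width: 0.0418
grip_force: 20.0
```

```bash
python3 s.py
```

```text
12.975 [ 0.52169676 -0.13516494  0.06818272] [-1.5  0.4  0.7] [-0.038  0.083 -0.043] 0.04181913332599309 toolx deg 158.4652031144489 j7 0.8639060157360485
```

Emit:
carry_out([
  [0, 0, 0, 0, 0, -1, 0.3],
  [0, 0, 0, 0, 0, -1, 0.3],
  [0, 0, 0, 0, 0, -1.5, 0.3],
  [0, 0, 0, 0, 0, -2, 0.3],
  [0, 0, 0, 0, 0, -2.5, 0.3],
  [0, 0, 0, 0, 0, -2, 0.3],
  [0, 0, 0, 0, 0, -1, 0.3],
  [0, 0, 0, 0, 0, 0, 0.3],
])

```text
t: 13.98
ee_pos: [0.5222, -0.1352, 0.1786]
orientation: [0.001, 0.186, 0.983, -0.0]
force: [-0.1, -1.0, -0.8]
gripper_width: 0.0415
grip_force: 20.0
```

```bash
python3 s.py; python3 - <<'E'
from h import *
a=arm.capture("scene");b=arm.capture("wrist")
a=cv2.resize(a[60:230,120:290],(400,400));cv2.imwrite("pics/f.png",np.hstack([a,cv2.resize(b,(400,400))])[:,:,::-1])
t=arm.capture("top")
for c in('red','orange','blue'):
  for s,ce,m in blobs(t,c,25):print(c,s,ce)
E
```

```text
13.975 [ 0.52221295 -0.13517538  0.17859161] [-0.1 -1.  -0.8] [ 0.022 -0.132 -0.027] 0.0415030218911485 toolx deg 158.53560941685564 j7 0.9834273551171999
orange [352 217  16   8  50] [359.02 220.68]
blue [274 209  21  22 332] [284.40361446 219.70180723]
```

View pics/f.png

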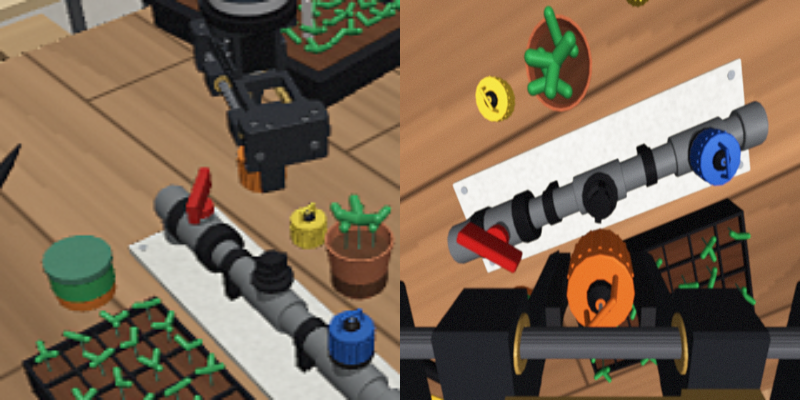

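The orange cap is held upright in the gripper, its spigot is bare, the valve bar sits diagonal to the pipe, and the blue cap is still on.

```bash
python3 -c "
from plant import arm
print(arm.hand_in())"
```

```text
the job is handed in; nothing more can be done
None
```

The job is handed in: the valve is at about half open (roughly 44° measured), and the orange cap, which loosened counter-clockwise, is held upright about 11 cm above where it sat, with the blue cap still on and the tray, tub and pot not touched.

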